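Quick-spin the loaded micro centrifuge

ROBOT

A 7-joint arm with a two-finger parallel gripper is mounted at the origin on a cart in front of the work surface, level with it; the furniture and walls round the work are solid. World frame = base frame: x ahead of the robot, y to its left, z up, the work surface at z = 0. Lengths are in mm, angles in rad, forces in N, time in s.
With the tool pointing down it reaches from about 350 to 775 mm from the base axis. Payload 3.1 kg.
Tool frame: the origin (TCP) lies on the centre line of the jaws, within the pads' length; the fingertips stand 25 mm ahead of it and the grasp point (between the pads) lies 6 mm ahead of it (tip_reach is the distance from the TCP to the fingertips, in mm); z points along the fingers, y is the line along which they close (so a half turn about z gives the same grasp; the last joint's range is limited). The gripper opens to 85 mm and grips with 20 to 120 N. Pads are 22 mm wide; open, the fingers measure 114 mm over their backs; the gripper's body (76 mm by 85 mm) begins 54 mm behind the grasp point. The pads swing forward as they close: fully open they stand 13 mm farther back than shut.
Start: joints at [1.094, 0.311, 0.014, 1.512, -0.004, 1.319, -0.027], TCP at [231.71, -498.826, 256.304] pointing down, gripper open.
Joint ranges: [-2.7, 2.7], [-0.3, 1.91], [-1.27, 1.3], [0.12, 2.57], [-1.44, 4.58], [0.2, 2.03], [-3.05, 3.05]. Speed limits (rad/s): [2.79, 2.79, 3.14, 3.14, 3.14, 3.14, 3.14].

INTERFACE

Orientations are given as a unit quaternion [x, y, z, w].
In Python, from station import * gives the robot as it stands. The module is installed in compiled form; this text tells all that it offers.
- The arm moves only by the tool jog_arm, never from a script. Its argument "increments" is a list of rows, each a list of 7 numbers: the opening, from 0 (shut) to 1 (fully open), then the shift along the tool's x, y, z in mm, then the turn, a rotation vector about the tool's x, y, z in rad. A call has 1 to 20 rows; each row shifts and turns the commanded pose from where the row before left it, along the tool's axes as they then stand; what a row does not reach is not made up. A row lasts 1/8 s, in which the tool goes at most 62.5 mm and 10.7 degrees, less where a joint would pass 70% of its speed; a pose out of reach is approached as far as the arm can. A call with a gripper value outside its range is refused whole. The fingers move at their own pace and stop on an object; the grip force is fixed at half the most. Time passes only in rows, so rows that do not move let the fingers close. It gives the time, the measured TCP pose, the force, the opening and the grip force at its end, in the units of the state.
- state(): the state, without advancing time (a new reading comes with each control period).
- capture(name): name is "scene" or "top"; returns a dict with "pixels" (480x640x3 uint8, blue, green, red), "intrinsics" (3x3 intrinsics, pixels), "rvec" (rotation vector, rad) and "tvec" (3), from world to camera coordinates, as OpenCV has them. Camera axes: x right, y down, z forward; pixel columns grow to the right and rows downward; lengths in mm; the calibration is good to about 2 mm. A picture is of the moment at which its call begins. There is no depth.
- sign_off(): hands the job in; it is judged then, once.
The state is a dict: "t": time; "q": joint angles; "joint_velocities": joint speeds; "effort": joint torques, N m; "tool_pos": TCP position; "tcp_rot": TCP orientation; "force": force on the tool from outside, world axes, zero at the start; "moment": the same for the moment, N m; "gripper_width": finger opening in mm; "finger_force": force on a finger pad.
Only numpy, scipy, OpenCV 4.12 (cv2) and the standard library are available. Lean on these libraries where they do the work, as an engineer would, in place of code of your own. Each camera call takes 0.05 s, during which the arm holds its last target. There are 200 camera calls.

TASK

Give the loaded micro centrifuge a quick spin with the fingertips alone: lightly press the front lip of its open lid down until the catch snaps and the lid stays shut by itself, tap the yellow key to clear the timer and let it come up, then press the blue key, which spins the rotor only while held, and finish while still holding the blue key down. Press no key while the lid is up and leave the red stop key alone. Be gentle, so that the loose machine is not shifted or lifted, and do not pick up or disturb the vials, timer and crucible beside it.

Things in the scene. Friction and masses are not known exactly. Their poses are not given: they have to be found in the camera images.
- centrifuge: white loose micro centrifuge, about 2 kg: low housing 242 deep x 190 wide, key panel in front, round drum behind (rim 96 mm up). Origin: centre of its underside. x points to its back (hinge), y to its left seen from the keys, z up. A black catch thumb piece rises to z = 0.094 behind the middle key at (-0.08, 0): leave it alone. With the lid shut nothing is higher than 0.12
- lid (a joint): hinge of the round lid (grey rim, clear dome), rad: 0 shut, grows as the lip rises; starts 0.52 to 0.78. A spring lifts it: about 2 N down on the lip moves it, 3 to 6 N over the last 10 mm, where its tongue snaps under a sprung catch; up to 15 N is safe. Latched it stays at 0 to 0.02; let go earlier it rises to 0.4 or more
- lid_lip (a point): point to press: middle of the upper face of the lid's front lip (grey tab with three black ribs, 36 x 46 mm, 10 mm thick), moves with the lid; 0.176 m from the hinge axis; when shut it lies at (-0.058, 0, 0.108) in the centrifuge's frame
- lid_hinge (a point): middle of the lid's hinge axis, at (0.118, 0, 0.100) in the centrifuge's frame; the axis runs along the centrifuge's y
- key_yellow (a joint): travel of the yellow timer-clear key, m: 0 up, 0.005 fully down; sprung, about 1 N to start and 3.5 N at the bottom; counts as pressed from 0.003 on, comes up by itself
- key_yellow_top (a point): middle of the top of the yellow key (round, 25 mm across, 10 mm proud of a black bezel 41 mm across), left end of the key row; moves with the key. It goes down square to the panel, which slopes up to the back by 0.14 rad; a straight push down works
- key_red (a joint): travel of the red stop key, as the yellow one; must not be pressed
- key_red_top (a point): middle of the top of the red key, in the middle of the row, 52 mm from each of the other two
- key_blue (a joint): travel of the blue spin key, m, as the yellow one: 0 up, 0.005 fully down, about 1 N to start and 3.5 N at the bottom; counts as held from 0.003 on
- key_blue_top (a point): middle of the top of the blue key (same shape and slope as the yellow one), right end of the row; moves with the key
- vial_1: loose glass sample vial with black cap, 21 mm across, 52 mm tall, standing to the right of the centrifuge (its place may be swapped with the other vial's); origin at its foot; leave alone
- vial_3: loose glass sample vial with blue cap, 21 mm across, 52 mm tall, standing to the right of the centrifuge; origin at its foot; leave alone
- timer: loose white lab timer lying to the left of the centrifuge, 62 x 66 x 18 mm; origin under its centre; leave alone
- crucible: loose white porcelain crucible, 43 mm across, 33 mm tall, to the left of the centrifuge; origin at its foot; leave alone

How it is judged (in metres and radians):
On the way, in this order (a step that is already met when the one before it is completed fails the run):
1. the lid is shut and stays shut with the fingers off it (value of joint lid below 0.03 rad and contact force between each of the arm, the fingers and centrifuge below 0.1 N), for 0.3 s.
2. the yellow key is pressed (3 mm or more), the blue one is up (value of joint key_yellow above 0.003 m and value of joint key_blue below 0.001 m), for 0.02 s.
3. the yellow key has come up again (value of joint key_yellow below 0.001 m), for 0.05 s.
4. the blue key is held down (3 mm or more) (value of joint key_blue above 0.003 m), for 0.2 s.
At the end, for the whole second after the job is handed in: the program finishes while a fingertip holds the blue key down (3 mm or more of its 5 mm, with more than 0.5 N), the lid latched shut (within 0.03 rad), the yellow and red keys up (within 1 mm), and the centrifuge within 15 mm of where it stood (value of joint key_blue above 0.003 m and contact force between the fingers and centrifuge above 0.5 N and value of joint lid below 0.03 rad and value of joint each of key_yellow, key_red below 0.001 m and distance of centrifuge from where it was at the start of the episode below 0.015 m); the arm keeps its last pose, push and grip.
It fails at once if a key is pressed (2 mm or more) while the lid is up (value of joint lid above 0.05 rad and value of joint any of key_yellow, key_blue above 0.002 m).
It fails at once if the red stop key is pressed (2 mm or more) (value of joint key_red above 0.002 m).
It fails at once if the centrifuge is pressed or knocked with more than 20 N (contact force between any of the fingers, the arm and centrifuge above 20 N).
It fails at once if the centrifuge is shifted by more than 15 mm, lifted or tipped (distance of centrifuge from where it was at the start of the episode above 0.015 m or height (world z) of centrifuge above 0.005 m or angle between centrifuge's own z axis and vertical above 0.06 rad).
It fails at once if a vial, the timer or the crucible is moved by more than 10 mm (distance of any of vial_1, vial_3, timer, crucible from where it was at the start of the episode above 0.01 m).
It also fails if it takes over 45 s, if anything falls off the work surface, if the arm or the gripper's body presses on something with over 40 N, if the wrist force passes 120 N, or if a joint passes its speed limit or range.

## Working session

There is one attempt and no reset: what is moved stays moved. The work goes in short steps, Python scripts to look and compute and a tool call to move; the robot and the scene stay as the last step left them, time stands still between calls to the robot, and variables do not carry over. Pictures are saved under pics/ and viewed, at most 10 in all, crops included, and the job is handed in when it is done.

Besides the shell and the picture viewer there is one more tool, called by a JSON object that holds its "fn" and its "kwargs". jog_arm: Moves the arm, as the interface text tells. Its arguments: {"type":"object","properties":{"increments":{"type":"array","items":{"type":"array","items":{"type":"number"}}}},"required":["increments"]}

```bash
mkdir -p pics; cat > h.py <<'E'
from station import *
import numpy as np, cv2
def cam(n):
    c=capture(n); R=cv2.Rodrigues(np.array(c["rvec"],float))[0]; t=np.array(c["tvec"],float).ravel(); K=np.array(c["intrinsics"],float)
    return c["pixels"],K,R,t
def ray(K,R,t,u,v):
    d=R.T@np.linalg.solve(K,[u,v,1.]); return -R.T@t,d/np.linalg.norm(d)
def onz(K,R,t,u,v,z):
    o,d=ray(K,R,t,u,v); return o+d*(z-o[2])/d[2]
def proj(K,R,t,p):
    q=K@(R@np.array(p,float)+t); return q[:2]/q[2]
E
python3 - <<'E'
from h import *
for n in("scene","top"):
    p,K,R,t=cam(n); cv2.imwrite(f"pics/{n}0.png",p); print(n,K.round(1).tolist(),(-R.T@t).round(),R.round(3).tolist())
s=state(); print(s)
E
```

```text
scene [[518.3, 0.0, 327.1], [0.0, 518.3, 236.3], [0.0, 0.0, 1.0]] [  64. -232.  714.] [[0.486, -0.874, 0.02], [-0.626, -0.364, -0.69], [0.61, 0.323, -0.724]]
top [[523.9, 0.0, 319.3], [0.0, 523.9, 242.1], [0.0, 0.0, 1.0]] [ 476.   38. 1083.] [[-0.013, -1.0, -0.006], [-0.993, 0.013, -0.114], [0.114, 0.005, -0.993]]
{'t': 0.1, 'q': array([ 1.09429598,  0.31166978,  0.01399006,  1.51289763, -0.00440357,
        1.31919173, -0.02721752]), 'joint_velocities': array([-0.00059345, -0.00198527, -0.0031006 , -0.00458077,  0.00132466,
       -0.00027049, -0.00020833]), 'effort': array([ 3.81623113e-04, -3.80856264e+01,  1.46490214e-01, -2.31242162e+01,
        1.23585426e-02,  8.13348364e-03,  1.60356490e-05]), 'tool_pos': array([ 231.44125067, -498.27465381,  255.31603292]), 'tcp_rot': array([ 9.76454385e-01,  2.15721333e-01, -2.71888777e-04, -1.03266511e-03]), 'force': array([-0.01019989, -0.04035612,  0.3596438 ]), 'moment': array([ 0.02460568,  0.02779811, -0.01748711]), 'finger_force': 0.0, 'gripper_width': 85.46273989429633}
```

View pics/scene0.png

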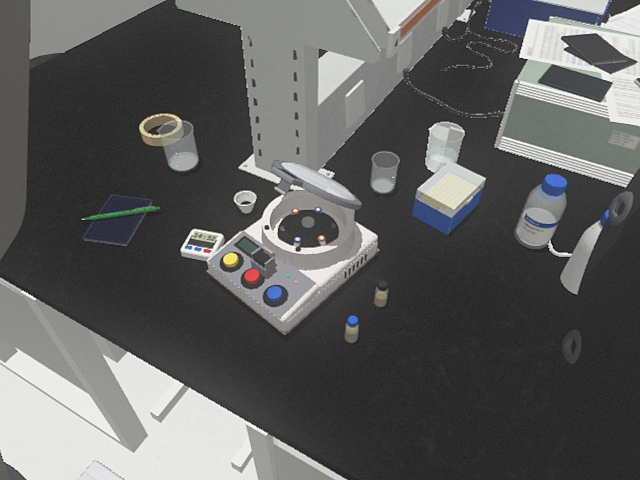

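View pics/top0.png

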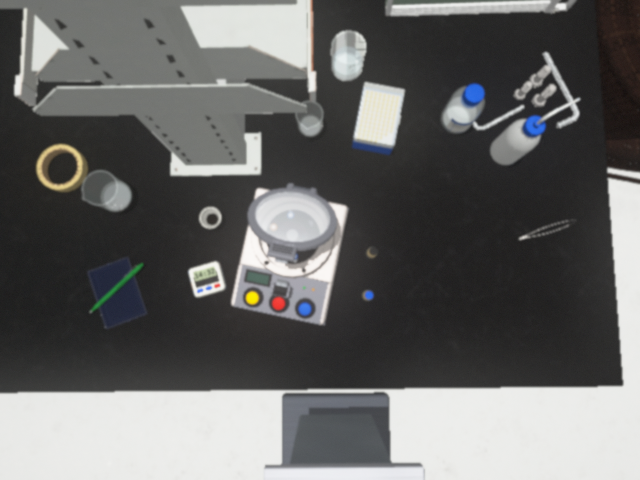

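The top view shows the keys at yellow (252,297), red (278,303) and blue (305,309), with the open lip near (283,253). In the scene view the keys are at (230,260), (252,275) and (275,293). The timer and crucible stand to the left and the vials to the right. Next I triangulate the keys.

```bash
cat > m.py <<'E'
from h import *
HS={'yellow':((20,120,120),(35,255,255)),'red':((0,150,100),(6,255,255)),'blue':((105,150,90),(125,255,255))}
G={'scene':{'yellow':(230,260),'red':(252,275),'blue':(275,293)},'top':{'yellow':(252,297),'red':(278,303),'blue':(305,309)}}
def tri(rs):
    A=sum(np.eye(3)-np.outer(d,d) for o,d in rs); b=sum((np.eye(3)-np.outer(d,d))@o for o,d in rs); return np.linalg.solve(A,b)
def keys():
    C={n:cam(n) for n in G}; P={}
    for k,(a,b) in HS.items():
        rs=[];px=[]
        for n in G:
            p,K,R,t=C[n]; m=cv2.inRange(cv2.cvtColor(p,cv2.COLOR_BGR2HSV),a,b)
            _,_,st,ce=cv2.connectedComponentsWithStats(m)
            i=1+np.argmin([np.hypot(*(c-G[n][k])) +(99 if s[4]<20 else 0) for c,s in zip(ce[1:],st[1:])])
            px.append((ce[i].round(1).tolist(),st[i].tolist())); rs.append(ray(K,R,t,*ce[i]))
        P[k]=tri(rs); o,d=rs[0]; print(k,px,P[k].round(1),'miss',np.linalg.norm(np.cross(P[k]-o,d)).round(1))
    return P,C
if __name__=="__main__":
    P,C=keys(); y=P['yellow']-P['blue']; print(y,np.linalg.norm(y[:2]))
    for n,(x0,y0,x1,y1) in {'scene':(180,140,390,340),'top':(180,170,390,340)}.items():
        cv2.imwrite(f"pics/{n}c.png",cv2.resize(C[n][0][y0:y1,x0:x1],None,fx=3,fy=3,interpolation=cv2.INTER_CUBIC))
E
python3 m.py
```

```text
yellow [([230.3, 259.4], [223, 252, 15, 15, 178]), ([251.9, 297.5], [245, 291, 15, 14, 163])] [487.7 174.5  60.1] miss 1.4
red [([251.3, 274.9], [244, 269, 15, 14, 145]), ([278.1, 303.0], [272, 297, 13, 13, 139])] [476.3 123.6  62.6] miss 1.1
blue [([274.1, 292.2], [267, 286, 15, 13, 145]), ([304.5, 308.7], [299, 303, 12, 13, 124])] [464.8  72.4  63.2] miss 1.2
[ 22.96149415 102.11944627  -3.10795081] 104.66905712408203
```

View pics/scenec.png

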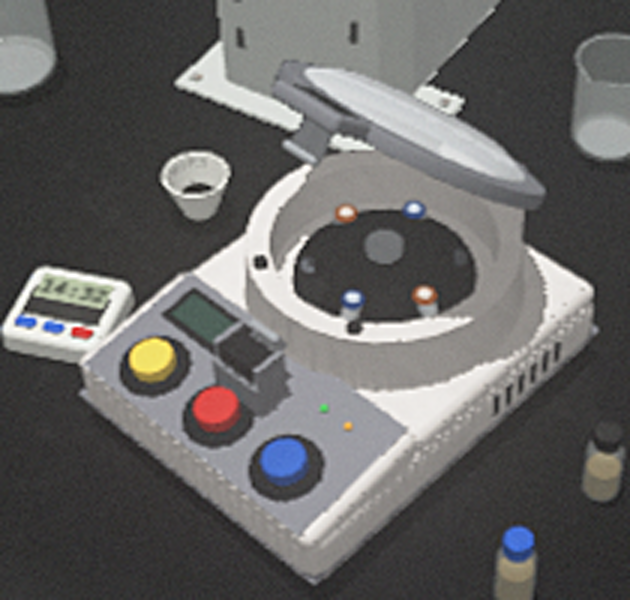

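View pics/topc.png

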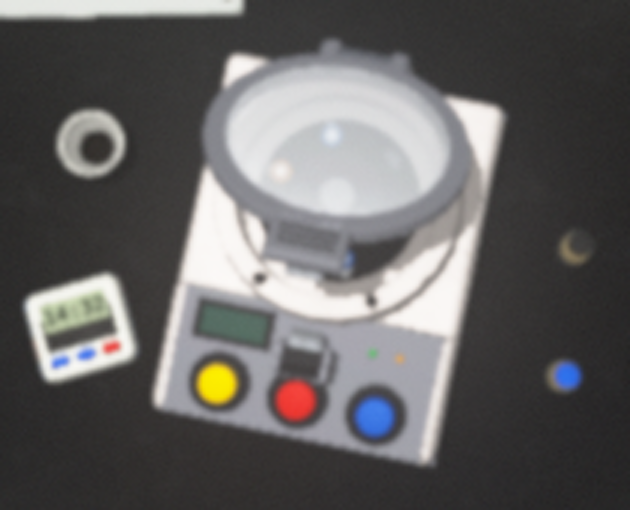

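The crops show the lip's ribbed tab at about (287,173) in the scene view and (283,251) in the top view. The black thumb piece sits just behind the red key.

```bash
python3 - <<'E'
from m import *
from scipy.spatial.transform import Rotation as Ro
P,C=keys()
y=P['yellow']-P['blue']; y[2]=0; y/=np.linalg.norm(y); x=np.array([y[1],-y[0],0]); print('yaw',np.arctan2(x[1],x[0]))
L=tri([ray(*C['scene'][1:],287.3,173.3),ray(*C['top'][1:],283,251)]); print('lip',L)
# front corner bottom right, from scene
c=onz(*C['scene'][1:],285,332.7,0); o1=c+121*x+95*y; print('corner',c,'origin',o1)
red=P['red']; print('key local x',(red-o1)@x,'y',(red-o1)@y)
# top-down housing mask: corners of white+grey body in top crop px
for u,v in((235,55),(503,105),(432,463),(155,405)):
    q=onz(*C['top'][1:],180+u/3,170+v/3,45); print('top corner',q.round(1),'local',((q-o1)@x).round(1),((q-o1)@y).round(1))
h=o1+118*x; d=(L-h); print('hinge->lip',d@x,d@y,L[2]-100, 'angle',np.arctan2(L[2]-100,-(d@x))-np.arctan2(8,176),'r',np.hypot(d@x,L[2]-100))
# predicted reprojections
for a in (.52,.6,.65,.7,.78):
    p=h+x*(-176*np.cos(a)+8*np.sin(a)); p[2]=100+176*np.sin(a)+8*np.cos(a)
    print(a,p.round(1),proj(*C['scene'][1:],p).round(1),proj(*C['top'][1:],p).round(1))
s=state(); print(Ro.from_quat(s['tcp_rot']).as_matrix().round(3).tolist())
E
```

```text
yellow [([230.3, 259.4], [223, 252, 15, 15, 179]), ([251.9, 297.5], [245, 291, 15, 14, 163])] [487.8 174.5  60. ] miss 1.4
red [([251.2, 274.9], [244, 269, 15, 14, 148]), ([278.0, 303.0], [272, 297, 13, 13, 138])] [476.2 123.7  62.7] miss 1.1
blue [([274.0, 292.2], [267, 286, 15, 13, 145]), ([304.5, 308.7], [299, 303, 12, 13, 124])] [464.8  72.4  63.1] miss 1.2
yaw -0.2216474344248748
lip [561.3627776  101.6554142  222.56296232]
corner [444.50424015  40.70150651   0.        ] origin [583.42868956 106.77720065   0.        ]
key local x -108.29243150554507 y -7.104652320534857
top corner [706.1 165.1  45. ] local 106.9 83.8
top corner [669.5 -14.6  45. ] local 110.6 -99.5
top corner [433.   36.2  45. ] local -131.3 -102.0
top corner [472.8 217.4  45. ] local -132.2 83.6
hinge->lip -138.40014642078862 -9.847395239995583 122.56296232042041 angle 0.6793617788326973 r 184.8682781389293
0.52 [553.4 113.5 194.4] [277.8 188.1] [277.8 257. ]
0.6 [561.2 111.8 206. ] [281.2 179.7] [278.3 251.8]
0.65 [566.6 110.6 212.9] [283.6 174.5] [278.6 248.2]
0.7 [572.3 109.3 219.5] [286.2 169.3] [279.  244.3]
0.78 [582.  107.1 229.5] [290.7 161. ] [279.8 237.8]
[[0.907, 0.421, -0.0], [0.421, -0.907, 0.001], [-0.0, -0.001, -1.0]]
```

{"fn": "jog_arm", "kwargs": {"increments": [[0,0,0,-10,0,0,0.164],[0,0,0,-10,0,0,0.164],[0,0,0,-10,0,0,0.164],[0,0,0,-10,0,0,0.164],[0,0,0,0,0,0,0]]}}

```text
t: 0.92
tool_pos: [231.9, -499.2, 297.0]
tcp_rot: [0.994, -0.109, 0.0, 0.001]
force: [0.7, 0.3, 0.1]
gripper_width: 0.0
finger_force: 0.0
```

```bash
cat > d.py <<'E'
from h import *
import sys
from scipy.spatial.transform import Rotation as Ro
O=np.array([572.5,101.6,0]); yaw=-.2216; M=np.array([[np.cos(yaw),-np.sin(yaw),0],[np.sin(yaw),np.cos(yaw),0],[0,0,1]])
s=state(); Rt=Ro.from_quat(s['tcp_rot']); tip=s['tool_pos']+25*Rt.as_matrix()[:,2]
print('t',s['t'],'tcp',s['tool_pos'].round(1),'tip local',(M.T@(tip-O)).round(1),'w',round(s['gripper_width'],1),'F',s['force'].round(2))
print('R err (tool)',(Rt.inv()*Ro.from_matrix(M@np.diag([1,-1,-1]))).as_rotvec().round(3))
if len(sys.argv)>1: print('tool shift',(Rt.inv().apply(M@np.array(eval(sys.argv[1]),float)+O-tip)).round(1))
E
python3 d.py "[-11.5,0,262]"
```

```text
t 0.925 tcp [ 231.9 -499.2  297. ] tip local [-200.1 -661.   272. ] w 0.0 F [0.75 0.31 0.08]
R err (tool) [ 0.002 -0.001  0.002]
tool shift [ 190.3 -660.6    9.2]
```

{"fn": "jog_arm", "kwargs": {"increments": [[0,6,-20,0,0,0,0],[0,12,-40,0,0,0,0],[0,12,-40,0,0,0,0],[0,12,-40,0,0,0,0],[0,12,-40,0,0,0,0],[0,12,-40,0,0,0,0],[0,12,-40,0,0,0,0],[0,12,-40,0,0,0,0],[0,12,-40,0,0,0,0],[0,12,-40,0,0,0,0],[0,12,-40,0,0,0,0],[0,12,-40,0,0,0,0],[0,12,-40,0,0,0,0],[0,12,-40,0,0,0,0],[0,12,-40,0,0,0,0],[0,12,-40,0,0,0,0],[0,4,-40,0,0,0,0],[0,0,0,0,0,0,0],[0,0,0,0,0,0,0]]}}

```text
t: 3.3
tool_pos: [560.9, 103.7, 295.8]
tcp_rot: [0.994, -0.109, -0.001, 0.001]
force: [-0.6, 0.1, -0.8]
gripper_width: 0.2
finger_force: 0.0
```

```bash
python3 d.py "[-11.5,0,250]"; python3 - <<'E'
from h import *
p=cam('scene')[0]; q=cam('top')[0]
cv2.imwrite('pics/a.png',np.hstack([cv2.resize(p[90:340,150:390],(400,416)),cv2.resize(q[140:340,200:390],(395,416))]))
E
```

```text
t 3.3 tcp [560.9 103.7 295.8] tip local [-11.8  -0.5 270.8] w 0.2 F [-0.57  0.07 -0.84]
R err (tool) [0.001 0.001 0.003]
tool shift [ 0.4 -0.6 20.8]
```

View pics/a.png

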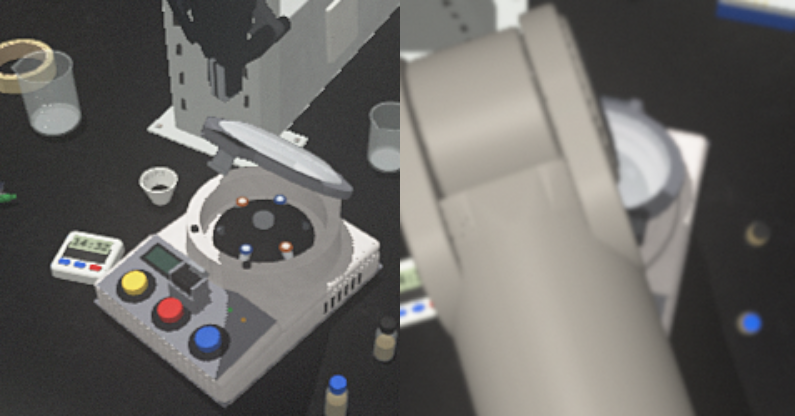

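The closed fingertips are at (230,95) in the scene crop, above the lip at about (225,140). Next I go down to contact.

{"fn": "jog_arm", "kwargs": {"increments": [[0,0,0,15,0,0,0],[0,0,0,15,0,0,0],[0,0,0,10,0,0,0],[0,0,0,5,0,0,0],[0,0,0,4,0,0,0],[0,0,0,0,0,0,0]]}}

```text
t: 4.15
tool_pos: [561.9, 103.5, 247.2]
tcp_rot: [0.994, -0.11, -0.0, -0.0]
force: [-0.1, 0.2, -0.1]
gripper_width: 0.0
finger_force: 0.0
```

```bash
python3 d.py "[-11.5,0,218]"
```

```text
t 4.15 tcp [561.9 103.5 247.2] tip local [-10.8  -0.4 222.2] w 0.0 F [-0.05  0.16 -0.07]
R err (tool) [-0.     0.     0.001]
tool shift [-0.7 -0.4  4.2]
```

{"fn": "jog_arm", "kwargs": {"increments": [[0,-4,0,5,0,0,0],[0,-4,0,6,0,0,0],[0,-4,0,5,0,0,0],[0,0,0,0,0,0,0]]}}

```text
t: 4.65
tool_pos: [549.3, 106.1, 230.7]
tcp_rot: [0.994, -0.11, -0.001, 0.0]
force: [0.5, 0.3, -0.7]
gripper_width: 0.1
finger_force: 0.0
```

```bash
python3 d.py "[-41,0,176]"
```

```text
t 4.65 tcp [549.3 106.1 230.7] tip local [-23.6  -0.7 205.7] w 0.1 F [ 0.49  0.29 -0.71]
R err (tool) [0.001 0.001 0.001]
tool shift [-17.3  -0.7  29.7]
```

```bash
python3 - <<'E'
from h import *
p=cam('scene')[0]
cv2.imwrite('pics/b.png',cv2.resize(p[110:290,200:380],(720,600),interpolation=cv2.INTER_CUBIC))
E
```

```text
(no output)
```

View pics/b.png

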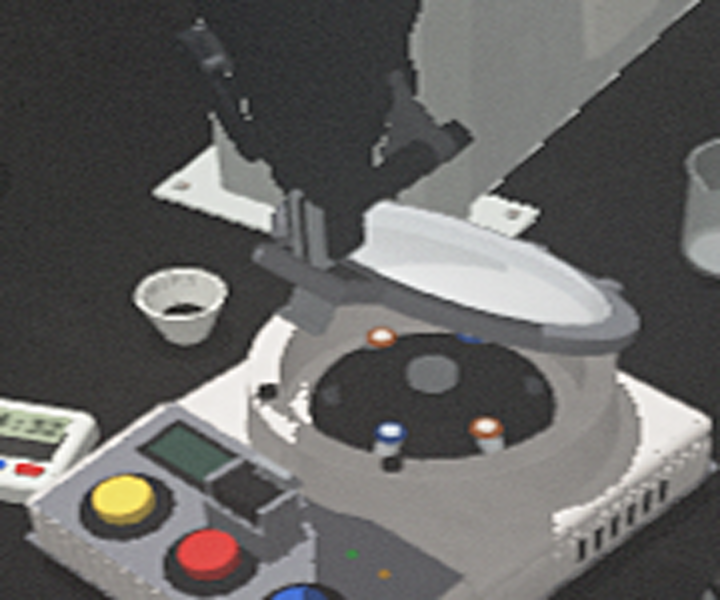

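The fingertips at (305,258) are resting on the lip, and the lid has already moved down. I keep following the arc.

{"fn": "jog_arm", "kwargs": {"increments": [[0,-3,0,5,0,0,0],[0,-3,0,5,0,0,0],[0,-3,0,5,0,0,0],[0,-3,0,5,0,0,0],[0,-3,0,5,0,0,0],[0,-2,0,5,0,0,0],[0,-2,0,5,0,0,0],[0,-2,0,5,0,0,0],[0,-2,0,5,0,0,0],[0,-2,0,5,0,0,0],[0,-2,0,5,0,0,0],[0,-2,0,5,0,0,0],[0,-1,0,5,0,0,0],[0,0,0,0,0,0,0]]}}

```text
t: 6.45
tool_pos: [520.3, 112.7, 165.7]
tcp_rot: [0.994, -0.11, -0.001, 0.0]
force: [-0.2, -0.5, 0.4]
gripper_width: -0.0
finger_force: 0.2
```

```bash
python3 d.py "[-57.5,0,108]"
```

```text
t 6.45 tcp [520.3 112.7 165.7] tip local [-53.4  -0.7 140.7] w -0.0 F [-0.19 -0.47  0.44]
R err (tool) [0.    0.001 0.001]
tool shift [-4.1 -0.7 32.7]
```

{"fn": "jog_arm", "kwargs": {"increments": [[0,-1,0,4,0,0,0],[0,-1,0,4,0,0,0],[0,-1,0,4,0,0,0],[0,-1,0,4,0,0,0],[0,0,0,3,0,0,0],[0,0,0,0,0,0,0]]}}

```text
t: 7.2
tool_pos: [517.0, 113.6, 147.2]
tcp_rot: [0.994, -0.11, 0.0, -0.0]
force: [0.7, 0.2, 1.3]
gripper_width: 0.1
finger_force: 0.6
```

```bash
python3 d.py "[-57.5,0,108]"; python3 - <<'E'
from h import *
p=cam('scene')[0]
cv2.imwrite('pics/c.png',cv2.resize(p[140:320,200:380],(720,600),interpolation=cv2.INTER_CUBIC))
E
```

```text
t 7.2 tcp [517.  113.6 147.2] tip local [-56.7  -0.5 122.2] w 0.1 F [0.67 0.18 1.3 ]
R err (tool) [-0. -0.  0.]
tool shift [-0.8 -0.5 14.2]
```

View pics/c.png

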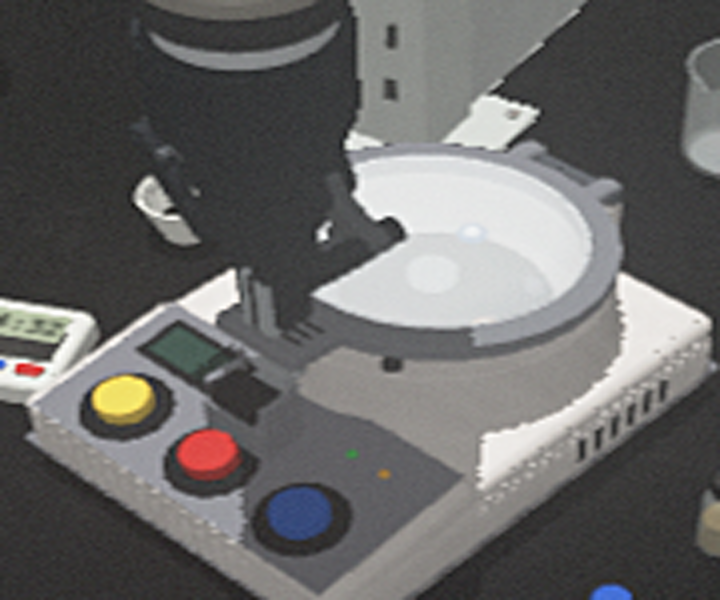

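The lid is nearly shut, with the tip at (262,320) on the lip. Next are the final millimetres.

{"fn": "jog_arm", "kwargs": {"increments": [[0,-0.5,0,3,0,0,0],[0,0,0,3,0,0,0],[0,0,0,2,0,0,0],[0,0,0,2,0,0,0],[0,0,0,0,0,0,0]]}}

```text
t: 7.88
tool_pos: [515.9, 113.7, 136.6]
tcp_rot: [0.994, -0.11, -0.001, 0.0]
force: [0.4, 0.4, 0.0]
gripper_width: -0.0
finger_force: 0.1
```

{"fn": "jog_arm", "kwargs": {"increments": [[0,0,0,1,0,0,0],[0,0,0,1,0,0,0],[0,0,0,1,0,0,0],[0,0,0,0,0,0,0]]}}

```text
t: 8.38
tool_pos: [515.9, 113.8, 134.3]
tcp_rot: [0.994, -0.11, -0.001, 0.0]
force: [-3.5, 0.7, 3.4]
gripper_width: -0.1
finger_force: 1.7
```

{"fn": "jog_arm", "kwargs": {"increments": [[0,0,0,1,0,0,0],[0,0,0,0.5,0,0,0],[0,0,0,0,0,0,0]]}}

```text
t: 8.75
tool_pos: [515.8, 113.8, 133.2]
tcp_rot: [0.994, -0.11, -0.001, 0.0]
force: [-4.6, -1.1, 6.1]
gripper_width: 0.2
finger_force: 3.3
```

{"fn": "jog_arm", "kwargs": {"increments": [[0,0,0,0.5,0,0,0],[0,0,0,0.5,0,0,0],[0,0,0,0,0,0,0]]}}

```text
t: 9.12
tool_pos: [515.8, 113.8, 132.6]
tcp_rot: [0.994, -0.11, -0.001, 0.0]
force: [-4.4, 0.3, 8.7]
gripper_width: -0.2
finger_force: 4.3
```

{"fn": "jog_arm", "kwargs": {"increments": [[0,-0.5,0,0.5,0,0,0],[0,-0.5,0,0.5,0,0,0],[0,0,0,0,0,0,0]]}}

```text
t: 9.5
tool_pos: [515.7, 113.8, 132.1]
tcp_rot: [0.994, -0.11, 0.0, 0.0]
force: [-3.5, -1.3, 9.9]
gripper_width: -0.2
finger_force: 4.9
```

{"fn": "jog_arm", "kwargs": {"increments": [[0,0,0,-2,0,0,0],[0,0,0,-2,0,0,0],[0,0,0,-2,0,0,0],[0,0,0,0,0,0,0],[0,0,0,0,0,0,0]]}}

```text
t: 10.12
tool_pos: [515.5, 113.8, 136.4]
tcp_rot: [0.994, -0.11, -0.0, 0.0]
force: [1.0, -0.1, 0.9]
gripper_width: 0.3
finger_force: 0.0
```

```bash
python3 d.py;python3 - <<'E'
from h import *
p=cam('scene')[0]
cv2.imwrite('pics/d.png',cv2.resize(p[140:320,200:380],(720,600),interpolation=cv2.INTER_CUBIC))
E
```

```text
t 10.125 tcp [515.5 113.8 136.4] tip local [-58.3  -0.7 111.4] w 0.3 F [ 0.97 -0.09  0.92]
R err (tool) [0. 0. 0.]
```

View pics/d.png

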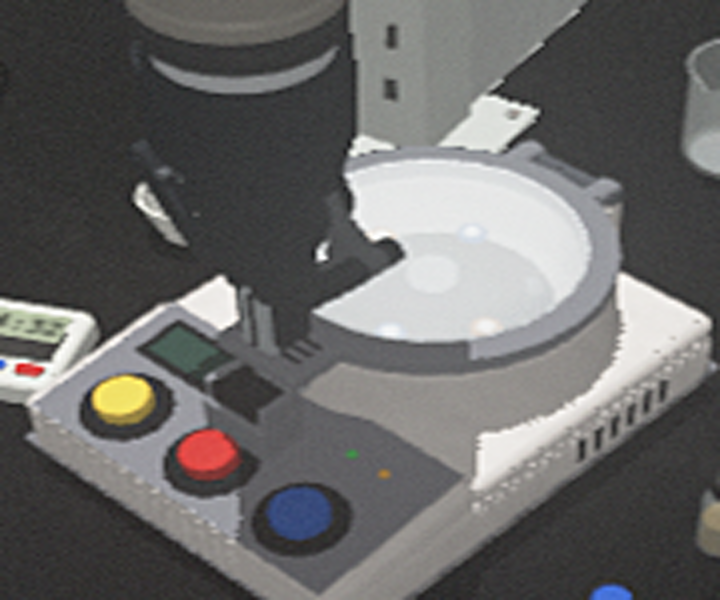

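The lid looks shut, with its front rim down on the drum at (440,345), and the finger force is 0. I rise clear and check that it stays shut.

{"fn": "jog_arm", "kwargs": {"increments": [[0,0,0,-8,0,0,0],[0,0,0,-15,0,0,0],[0,0,0,-15,0,0,0],[0,0,0,0,0,0,0],[0,0,0,0,0,0,0],[0,0,0,0,0,0,0]]}}

```text
t: 10.92
tool_pos: [515.1, 113.7, 174.2]
tcp_rot: [0.994, -0.11, -0.001, 0.0]
force: [0.3, -0.2, 0.4]
gripper_width: 0.1
finger_force: 0.0
```

```bash
python3 - <<'E'
from d import *
from m import *
P,C=keys()
for k in P: print(k,(M.T@(P[k]-O)).round(1))
cv2.imwrite('pics/e.png',cv2.resize(C['scene'][0][140:320,200:380],(720,600),interpolation=cv2.INTER_CUBIC))
E
python3 d.py "[-97,52,85]"
```

```text
t 10.925 tcp [515.1 113.7 174.2] tip local [-58.7  -0.9 149.2] w 0.1 F [ 0.35 -0.18  0.39]
R err (tool) [0.001 0.001 0.   ]
t 11.025 tcp [515.1 113.7 174.2] tip local [-58.7  -0.8 149.2] w 0.0 F [-0.44  0.33 -0.46]
R err (tool) [0.001 0.001 0.   ]
tool shift [-38.2 -52.9  64.2]Traceback (most recent call last):
  File "<stdin>", line 3, in <module>
  File "m.py", line 13, in keys
    i=1+np.argmin([np.hypot(*(c-G[n][k])) +(99 if s[4]<20 else 0) for c,s in zip(ce[1:],st[1:])])
        ~~~~~~~~~^^^^^^^^^^^^^^^^^^^^^^^^^^^^^^^^^^^^^^^^^^^^^^^^^^^^^^^^^^^^^^^^^^^^^^^^^^^^^^^^
    return _wrapfunc(a, 'argmin', axis=axis, out=out, **kwds)
    return _wrapit(obj, method, *args, **kwds)
    result = getattr(arr, method)(*args, **kwds)
ValueError: attempt to get argmin of an empty sequence
```

```bash
python3 - <<'E'
from h import *
from m import HS,G
p,K,R,t=cam('scene')
for k,(a,b) in HS.items():
    m=cv2.inRange(cv2.cvtColor(p,cv2.COLOR_BGR2HSV),(a[0],a[1],50),b)
    _,_,st,ce=cv2.connectedComponentsWithStats(m)
    for c,s in zip(ce[1:],st[1:]):
        if s[4]>40 and np.hypot(*(c-G['scene'][k]))<15: print(k,c.round(1),s[4],onz(K,R,t,*c,61.5).round(1))
cv2.imwrite('pics/e.png',cv2.resize(p[140:320,200:380],(720,600),interpolation=cv2.INTER_CUBIC))
E
```

```text
yellow [230.4 259.5] 184 [487.4 172.1  61.5]
red [251.2 275.4] 162 [476.6 122.7  61.5]
```

View pics/e.png

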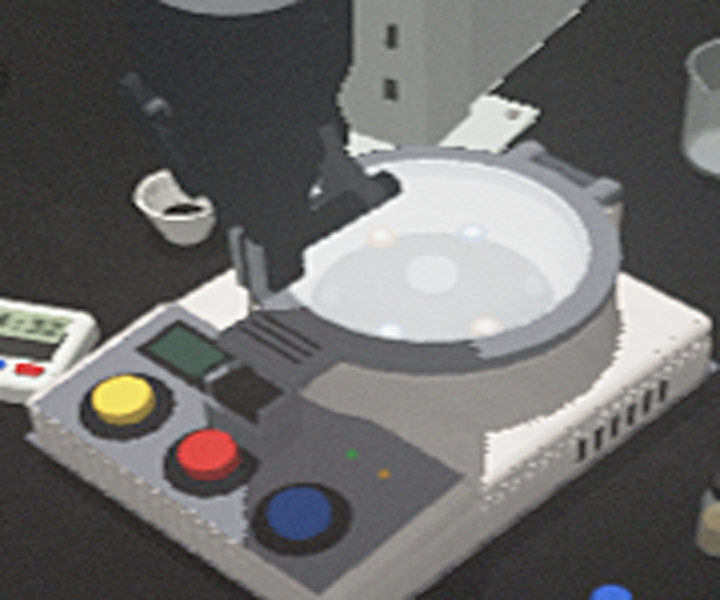

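The lid stays shut with the fingers off it, its lip down at (280,340). The keys have not moved, so the machine has not shifted. Next I go over the yellow key.

{"fn": "jog_arm", "kwargs": {"increments": [[0,-10,-13,0,0,0,0],[0,-10,-13,0,0,0,0],[0,-10,-13,0,0,0,0],[0,-9.5,-13,0,0,0,0],[0,0,0,15,0,0,0],[0,0,0,20,0,0,0],[0,0,0,20,0,0,0],[0,0,0,15,0,0,0],[0,0,0,4,0,0,0],[0,0,0,0,0,0,0]]}}

```text
t: 12.32
tool_pos: [488.5, 173.1, 100.6]
tcp_rot: [0.994, -0.11, -0.0, 0.0]
force: [0.4, -0.3, 0.5]
gripper_width: -0.0
finger_force: 0.0
```

```bash
python3 d.py "[-98,51.5,62]"
```

```text
t 12.325 tcp [488.5 173.1 100.6] tip local [-97.7  51.3  75.6] w -0.0 F [ 0.45 -0.33  0.51]
R err (tool) [0. 0. 0.]
tool shift [-0.3 -0.2 13.6]
```

{"fn": "jog_arm", "kwargs": {"increments": [[0,0,0,4,0,0,0],[0,0,0,4,0,0,0],[0,0,0,3,0,0,0],[0,0,0,0,0,0,0]]}}

```text
t: 12.82
tool_pos: [489.3, 173.4, 90.3]
tcp_rot: [0.994, -0.11, 0.001, -0.0]
force: [1.6, -0.6, 2.1]
gripper_width: 0.3
finger_force: 1.3
```

{"fn": "jog_arm", "kwargs": {"increments": [[0,0,0,1,0,0,0],[0,0,0,1,0,0,0],[0,0,0,0,0,0,0]]}}

```text
t: 13.2
tool_pos: [489.5, 173.4, 88.9]
tcp_rot: [0.994, -0.11, 0.001, -0.0]
force: [0.6, -0.8, 7.5]
gripper_width: -0.1
finger_force: 3.2
```

{"fn": "jog_arm", "kwargs": {"increments": [[0,0,0,1,0,0,0],[0,0,0,1,0,0,0],[0,0,0,0,0,0,0]]}}

```text
t: 13.58
tool_pos: [489.7, 173.4, 88.4]
tcp_rot: [0.994, -0.11, 0.002, -0.0]
force: [-2.3, -1.7, 15.4]
gripper_width: -0.1
finger_force: 8.0
```

Force rose sharply, so the key is at its bottom. Next I release it and move to the blue key.

{"fn": "jog_arm", "kwargs": {"increments": [[0,0,0,-3,0,0,0],[0,0,0,-8,0,0,0],[0,0,0,-15,0,0,0],[0,0,0,-15,0,0,0],[0,0,0,-15,0,0,0],[0,0,0,0,0,0,0]]}}

```text
t: 14.32
tool_pos: [489.4, 173.8, 143.5]
tcp_rot: [0.994, -0.11, 0.002, -0.001]
force: [-0.1, -0.6, 0.1]
gripper_width: 0.0
finger_force: 0.0
```

```bash
python3 d.py "[-98,-52,75]"; python3 - <<'E'
from h import *
from m import HS,G
p,K,R,t=cam('scene')
for k,(a,b) in HS.items():
    m=cv2.inRange(cv2.cvtColor(p,cv2.COLOR_BGR2HSV),(a[0],a[1],50),b)
    _,_,st,ce=cv2.connectedComponentsWithStats(m)
    for c,s in zip(ce[1:],st[1:]):
        if s[4]>40 and np.hypot(*(c-G['scene'][k]))<15: print(k,c.round(1),s.tolist())
E
```

```text
t 14.325 tcp [489.4 173.8 143.5] tip local [-96.9  52.2 118.5] w 0.0 F [-0.13 -0.55  0.08]
R err (tool) [-0.002 -0.003  0.   ]
tool shift [ -1.3 104.3  43.3]
yellow [230.3 259.6] [223, 253, 16, 14, 179]
blue [277.7 292.1] [275, 287, 7, 12, 62]
```

{"fn": "jog_arm", "kwargs": {"increments": [[0,-1.5,14,0,0,0,0],[0,0,20,0,0,0,0],[0,0,20,0,0,0,0],[0,0,20,0,0,0,0],[0,0,20,0,0,0,0],[0,0,10,0,0,0,0],[0,0,0,15,0,0,0],[0,0,0,15,0,0,0],[0,0,0,12,0,0,0],[0,0,0,0,0,0,0]]}}

```text
t: 15.62
tool_pos: [462.8, 72.5, 98.2]
tcp_rot: [0.994, -0.11, -0.002, 0.0]
force: [0.3, 0.5, -0.6]
gripper_width: 0.1
finger_force: 0.0
```

```bash
python3 d.py "[-98,-52,68]"
```

```text
t 15.625 tcp [462.8  72.5  98.2] tip local [-100.7  -52.5   73.2] w 0.1 F [ 0.34  0.51 -0.59]
R err (tool) [0.001 0.003 0.002]
tool shift [ 2.7 -0.5  5.2]
```

{"fn": "jog_arm", "kwargs": {"increments": [[0,2,0,3,0,0,0],[0,0,0,3,0,0,0],[0,0,0,2,0,0,0],[0,0,0,1,0,0,0],[0,0,0,0,0,0,0]]}}

```text
t: 16.25
tool_pos: [467.0, 71.7, 91.3]
tcp_rot: [0.994, -0.11, 0.001, -0.0]
force: [1.4, -0.3, 1.7]
gripper_width: 0.3
finger_force: 1.1
```

{"fn": "jog_arm", "kwargs": {"increments": [[0,0,0,1,0,0,0],[0,0,0,0.5,0,0,0],[0,0,0,0,0,0,0]]}}

```text
t: 16.62
tool_pos: [466.6, 71.7, 89.6]
tcp_rot: [0.994, -0.11, 0.001, -0.0]
force: [1.7, -0.4, 3.0]
gripper_width: -0.5
finger_force: 1.5
```

{"fn": "jog_arm", "kwargs": {"increments": [[0,0,0,0.5,0,0,0],[0,0,0,0.5,0,0,0],[0,0,0,0.5,0,0,0],[0,0,0,0,0,0,0],[0,0,0,0,0,0,0],[0,0,0,0,0,0,0]]}}

```text
t: 17.38
tool_pos: [466.6, 71.8, 88.7]
tcp_rot: [0.994, -0.11, 0.001, 0.0]
force: [0.0, -0.8, 8.4]
gripper_width: -0.3
finger_force: 4.2
```

```bash
python3 d.py
```

```text
t 17.375 tcp [466.6  71.8  88.7] tip local [-96.7 -52.4  63.7] w -0.3 F [ 0.03 -0.79  8.42]
R err (tool) [-0.    -0.001  0.   ]
```

```bash
python3 -c "
from station import *
print(sign_off())"
```

```text
the job is handed in; nothing more can be done
None
```

I handed the job in at about 17 s with the fingertips still holding the blue key down at about 8 N; the lid looked latched in the last picture, I cleared the yellow key and let it up, left the red key alone, and saw no shift of the machine, but the sign-off gave no verdict.

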